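# Load a notebook in the foil press and index its table under the head

## Robot

A 7-joint arm with a two-finger parallel gripper is mounted at the origin on the work surface. World frame = base frame: x ahead of the robot, y to its left, z up, the work surface at z = 0. Lengths are in m, angles in rad, forces in N, time in s.
With the tool pointing down it reaches from about 0.425 to 1.025 m from the base axis. Payload 9.4 kg.
Tool frame: the origin (TCP) lies midway between the tips of the shut fingers; the grasp point (between the pads) lies 19 mm behind it; z points along the fingers, y is the line along which they close (so a half turn about z gives the same grasp; the last joint's range is limited). The gripper opens to 85 mm and grips with 20 to 120 N. Pads are 22 mm wide; open, the fingers measure 114 mm over their backs; the gripper's body (76 mm by 85 mm) begins 54 mm behind the grasp point. The pads swing forward as they close: fully open they stand 13 mm farther back than shut.
Start: joints at [-1.371, 0.599, -0.003, 1.599, 0.002, 0.943, -0.08], TCP at [0.198, 0.697, 0.231] pointing down, gripper open.
Joint ranges: [-2.57, 2.57], [-0.35, 1.97], [-1.29, 1.29], [0.11, 2.56], [-1.05, 4.19], [0.11, 1.86], [-2.63, 2.63]. Speed limits (rad/s): [2.22, 2.22, 3.01, 3.01, 3.14, 3.14, 3.14].

## Interface

Orientations are given as [roll, pitch, yaw] about the fixed x, y, z axes, in that order (R = Rz(yaw) Ry(pitch) Rx(roll)).
In Python, from cell import manip, camrig, probe_bus, finish_job gives the robot as it stands (manip), with the cameras (camrig), the job as plain functions and the readings (probe_bus).
- The arm moves only by the shell command python3 drive.py [FORCE], which reads ROWS from standard input. ROWS is a JSON list of rows, 1 to 12 of them, each of 7 numbers: dx, dy, dz in parts of the range, where 1.0 means 0.75 m, then a rotation vector rx, ry, rz in a scale on which 1.0 is 120 degrees, then the finger opening in m; each row is the pose to reach, as a shift and turn from the pose commanded when the command began, along the tool's axes at that moment; what a row does not reach only later rows make up. A row lasts 1/12 s, in which the tool goes at most 0.0417 m and 0.125 rad, less where a joint would pass 70% of its speed; a pose out of reach is approached as far as the arm can. The fingers move at their own pace and stop on an object; FORCE is the grip in N (left out, the last holds). Time passes only in rows, so rows that do not move let the fingers close. It prints the time, the measured TCP pose, the force, the opening and the grip force at its end. Input that does not fit is refused with a message, and nothing moves.
- probe_bus.read_state(): the state, without advancing time (a new reading comes with each control period).
- camrig.snapshot(name): name is "scene" or "top" or "wrist"; returns the picture (480x640x3 uint8, blue, green, red); there is no depth.
- camrig.camera_model(name): a dict with "mtx" (3x3 intrinsics, pixels), "eye" and "attitude" of the camera in the world. Camera axes: x right, y up, looking along -z (the intrinsics and any distortion apply to the point x, -y, -z); pixel columns grow to the right and rows downward; lengths in m; the calibration is good to about 2 mm. A picture is of the moment at which its call begins: read the wrist's pose just before it. camera_model takes no time and is no camera call; for the wrist camera it gives the pose at the moment of the call.
- finish_job(): hands the job in; it is judged then, once.
The state is a dict: "clock": time; "joint_pos": joint angles; "joint_velocities": joint speeds; "effort": joint torques, N m; "tool_pos": TCP position; "ee_rot": TCP orientation; "force": force on the tool from outside, world axes, zero at the start; "wrist_torque": the same for the moment, N m; "width": finger opening in m; "grasp_force": force on a finger pad.
Only numpy, scipy, OpenCV 4.12 (cv2) and the standard library are available. Lean on these libraries where they do the work, as an engineer would, in place of code of your own. Each camera call takes 0.05 s, during which the arm holds its last target. There are 200 camera calls.

## Task

Load the hot-foil press: lay the navy notebook flat on the pulled-out sliding table with its tan spine right up against the two back stops and its end against the end stop. Then pull up the black index-plunger knob, slide the table in under the stamping head and let the plunger drop fully home in the hole that the red clip marks, with the notebook still against its stops. Leave the other tools on the bench where they are.

Things in the scene. Friction and masses are not known exactly. Their poses are not given: they have to be found in the camera images.
- press: grey bench-top hand hot-foil press, fixed: base 270 x 580 x 20 mm, two guide rails along y, column 320 mm high at its -y end whose arm holds the heater block over the base (block from y = -150 mm, x -39 to +39 mm). Origin: on the bench below the middle of the sliding table when pulled out; z up, x away from the robot. The table slides in along the press's -y
- carriage (a joint): travel of the sliding table, m: 0 = pulled out for loading (locked there at the start, plunger in the first hole), growing to its end at 0.2425 as it slides in along the press's -y. Seven index holes, one every 0.04 of travel from 0 to 0.24. 1.2 kg, about 2.5 N of friction; free to move only while the plunger is up
- plunger (a joint): lift of the spring-loaded index plunger, m: 0 = fully down, its 8 mm pin 7 mm deep in a hole; clear of the index bar above 0.007; hard stop at 0.014. The spring pulls down with 6 N at 0, 10 N at the top. Let go between holes, the pin rides on the bar at 0.007 and drops in (round tip, catches within about 2 mm) when moved over a hole
- knob (a point): middle of the black plunger knob, an upright cylinder 30 mm in diameter and 26 mm high, on the sliding table's front lug: 135 mm in front (-x) and 70 mm to the +y of point nest. Below it a steel sleeve 22 mm in diameter; the lug's top is 34 mm below this point. Lifts straight up, moves with the table
- nest (a point): the notebook's place on the sliding table (aluminium plate, top 62 mm above the bench): centre of its underside when against all stops. Axes as the press's. Stops of dark steel, 12 mm high: two back stops (faces at x = +30 mm, 16 mm wide, centred at y = -55 and +55 mm, free between) and an end stop (face at y = -75 mm, 30 mm wide). -x and +y sides open. Moves with the table
- clip_red: red spring clip on the front edge of the index bar, its 24 mm tab towards the robot; marks the hole for this job, at travel 0.16, 0.20 or 0.24 (yellow and blue clips mark the other two). Origin: bar's top front edge, 45 mm above the bench, 15 mm in front (-x) of the hole's centre and level with it in y; axes as the press's. The plunger is over the hole when the knob's y in these axes is 0
- notebook: slim hardback notebook, 60 mm (x) x 150 mm (y) x 20 mm thick, 0.16 kg, navy covers, cream pages and a tan leather spine along its +x side. Lies flat on the bench. Origin: centre of its underside; z up
- spine (a point): middle of the notebook's tan spine, 30 mm from its origin along its +x, at half thickness
- hammer: cobbler's hammer with an orange handle, 260 mm, lying on the bench; bystander. Origin near its middle, underneath
- brass_weight: turned brass weight, 60 mm in diameter, 102 mm high, standing; bystander. Origin: centre of its underside
- knife: black utility knife, 170 mm, lying; bystander. Origin: middle, underneath
- bone_folder: ivory bone folder, 150 mm, lying; bystander. Origin: middle, underneath
- dividers: steel dividers with a brass head, 155 mm, lying; bystander. Origin: middle, underneath

How it is judged:
On the way, in this order (a step that is already met when the one before it is completed fails the run):
1. the notebook lies against all stops of the pulled-out table, spine to the back, and has been let go (x of notebook in the frame of nest between -0.004 and 0.002 m and y of notebook in the frame of nest between -0.002 and 0.004 m and z of notebook in the frame of nest between -0.003 and 0.003 m and angle between the y axis of notebook and the y axis of nest, either way round below 0.05 rad and x of spine in the frame of nest above 0.02 m and value of joint carriage below 0.003 m and contact force between the fingers and notebook below 0.1 N), for 0.2 s.
2. the plunger is pulled clear of its hole (value of joint plunger above 0.007 m), for 0.05 s.
At the end, for the whole second after the job is handed in: The plunger is down within 2 mm of fully home in the hole marked by the red clip (knob within 4 mm of the clip along the slide), and the notebook lies flat on the table within 4 mm of its back stops and end stop, square to them within 0.05 rad, tan spine to the back stops, all at rest and let go (y of knob in the frame of clip_red between -0.004 and 0.004 m and value of joint plunger below 0.002 m and x of notebook in the frame of nest between -0.004 and 0.002 m and y of notebook in the frame of nest between -0.002 and 0.004 m and z of notebook in the frame of nest between -0.003 and 0.003 m and angle between the y axis of notebook and the y axis of nest, either way round below 0.05 rad and x of spine in the frame of nest above 0.02 m and velocity of joint carriage between -0.01 and 0.01 m/s and linear speed of notebook below 0.01 m/s); the robot touches nothing.
It fails at once if another tool (hammer, brass weight, knife, bone folder or dividers) is moved more than 25 mm (distance of any of hammer, brass_weight, knife, bone_folder, dividers from where it was at the start of the episode above 0.025 m).
It also fails if it takes over 58 s, if anything falls off the work surface, if the arm or the gripper's body presses on something with over 40 N, if the wrist force passes 120 N, or if a joint passes its speed limit or range.

## Working session

There is one attempt and no reset: what is moved stays moved. The work goes in short steps, Python scripts to look and compute and a shell command to move; the robot and the scene stay as the last step left them, time stands still between calls to the robot, and variables do not carry over. Pictures are saved under pics/ and viewed, at most 10 in all, crops included, and the job is handed in when it is done.

```bash
ls; mkdir -p pics
python3 - <<'E'
from cell import manip, camrig, probe_bus, finish_job
import cv2
for n in("scene","top"):
    cv2.imwrite(f"pics/{n}0.png",camrig.snapshot(n)); print(camrig.camera_model(n))
s=probe_bus.read_state();print(s)
E
```

```text
cell.py
drive.py
pics
{'mtx': array([[546.31493394,   0.        , 321.60378083],
       [  0.        , 546.31493394, 238.20585771],
       [  0.        ,   0.        ,   1.        ]]), 'eye': array([1.01677813, 0.76171028, 1.30052278]), 'attitude': array([5.69653604e-01, 3.68855770e-04, 2.47304725e+00])}
{'mtx': array([[570.045068  ,   0.        , 313.53995615],
       [  0.        , 570.045068  , 242.42819272],
       [  0.        ,   0.        ,   1.        ]]), 'eye': array([0.36131351, 0.15158682, 1.24482499]), 'attitude': array([ 0.15314041, -0.01036204, -1.57959765])}
{'clock': 0.1, 'joint_pos': array([-1.37068553,  0.60001179, -0.00253825,  1.60006066,  0.00183809,
        0.94292145, -0.07978485]), 'joint_velocities': array([ 1.63505818e-03, -6.36411664e-04, -1.08751023e-03, -1.56434297e-03,
       -4.84505543e-05,  1.75796895e-03,  1.39463192e-03]), 'effort': array([ 6.26106732e-03, -7.77989531e+01,  1.57024819e+00, -2.58621705e+01,
        1.25973308e-02,  5.46538504e-03,  9.09323774e-06]), 'tool_pos': array([0.19804253, 0.69697809, 0.23052364]), 'ee_rot': array([-3.14020232e+00,  1.64118224e-04,  2.86487380e+00]), 'force': array([-0.18186866, -0.06849389, -0.58900998]), 'wrist_torque': array([ 0.05044544, -0.02230681, -0.00425706]), 'grasp_force': 0.0, 'width': 0.08554709369331281}
```

View pics/top0.png

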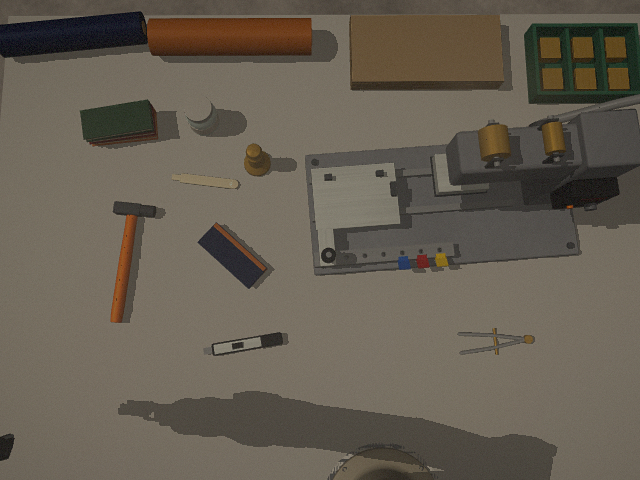

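View pics/scene0.png

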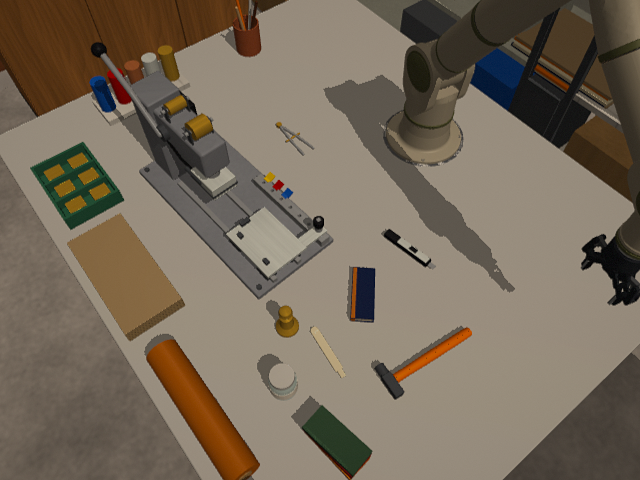

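The top view has the notebook around (233,255), spine toward +x/-y. The press nest is near (355,195), the knob at (328,255) and the red clip, the middle one, at (422,260). I'll crop to get precise pixels.

```bash
cat > h.py <<'E'
import numpy as np
from scipy.spatial.transform import Rotation as R
from cell import manip, camrig, probe_bus, finish_job
def ray(u,v,z,c):
    K=c["mtx"];d=np.array([(u-K[0,2])/K[0,0],-(v-K[1,2])/K[1,1],-1])
    d=R.from_euler('xyz',c["attitude"]).apply(d);e=c["eye"]
    return e+d*(z-e[2])/d[2]
def proj(p,c):
    q=R.from_euler('xyz',c["attitude"]).inv().apply(np.array(p)-c["eye"]);K=c["mtx"]
    return np.array([K[0,2]+K[0,0]*q[0]/-q[2],K[1,2]-K[1,1]*q[1]/-q[2]])
def rows(target,yaw=None):
    "shift (tool axes) and z-turn from present measured pose to a tool-down target"
    s=probe_bus.read_state();r=R.from_euler('xyz',s["ee_rot"])
    d=r.inv().apply(np.array(target)-s["tool_pos"])
    rv=np.zeros(3)
    if yaw is not None: rv=(r.inv()*R.from_euler('xyz',[np.pi,0,yaw])).as_rotvec()
    print("d",d.round(4),"rv",rv.round(4))
E
python3 - <<'E'
import cv2
a=cv2.imread('pics/top0.png')
cv2.imwrite('pics/c1.png',cv2.resize(a[145:295,190:390],None,fx=4,fy=4,interpolation=cv2.INTER_CUBIC))
cv2.imwrite('pics/c2.png',cv2.resize(a[140:290,300:460],None,fx=4,fy=4,interpolation=cv2.INTER_CUBIC))
E
```

```text
(no output)
```

View pics/c1.png

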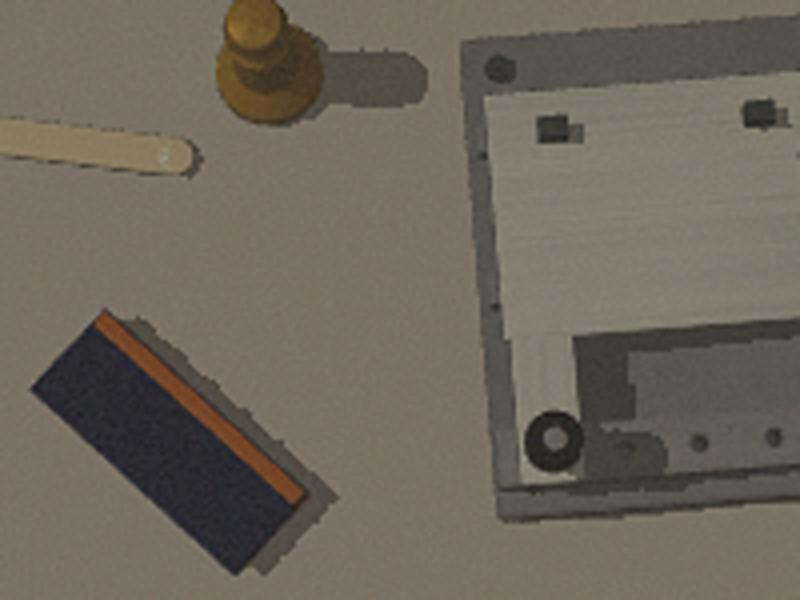

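View pics/c2.png

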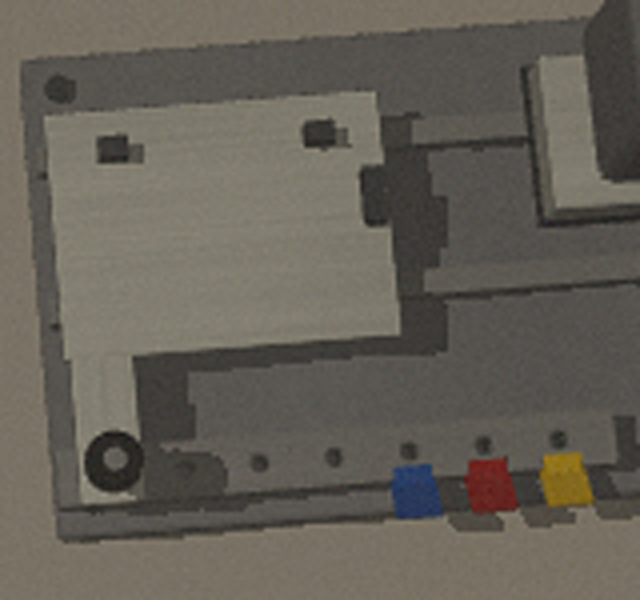

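```bash
cat > m.py <<'E'
from h import *
from scipy.optimize import least_squares
c=camrig.camera_model("top")
# press
o=np.array([300,140])
pts=[];pix=[]
for k,p in zip((2,3,4,5,6),((260,463),(334,457),(409,451),(484,445),(558,439))):
    pts.append([-.135,.07-.04*k,.045]);pix.append(np.array(p)/4+o)
for p,q in (((97,137),[.030,.063,.074]),((130,163),[.030,.047,.062]),((304,120),[.030,-.047,.074]),((334,147),[.030,-.063,.062])):
    pts.append(q if q[2]<.07 else [.042,q[1],.074]);pix.append(np.array(p)/4+o)
pts=np.array(pts);pix=np.array(pix)
def w(P,x): 
    return R.from_euler('z',x[2]).apply(P)+[x[0],x[1],0]
f=lambda x:np.concatenate([proj(p,c)-q for p,q in zip(w(pts,x),pix)])
wt=np.array([1]*10+[1]*8)
def g(x):
    e=f(x); 
    e[[10,14]]*=1
    e[[11,15]]*=0   # stop depth unknown: back rows unused
    return e
s=least_squares(g,[.45,.1,0]);nest=s.x
if __name__=="__main__":
    print("nest",nest,"res",f(nest).round(1).reshape(-1,2).tolist())
    for z in (.096,.109,.103): print("knob px",z,((proj(w([-.135,.07,z],nest),c)-o)*4).round(0))
    nb=[ray(x/4+190,y/4+145,.02,c)[:2] for x,y in((104,310),(308,494),(236,575),(32,387))]
    nb=np.array(nb);print(nb.round(4).tolist(), [np.linalg.norm(nb[i]-nb[i-1]).round(4) for i in range(4)])
    ctr=nb.mean(0);d=(nb[0]-nb[3])+(nb[1]-nb[2]);l=(nb[0]-nb[1])+(nb[3]-nb[2])
    print("nb",ctr,"x ang",np.arctan2(d[1],d[0]),"y ang-90",np.arctan2(l[1],l[0])-np.pi/2)
E
python3 m.py
```

```text
nest [0.65097998 0.04792423 0.06994675] res [[-0.0, -0.0], [0.2, 0.0], [0.1, 0.1], [0.1, 0.2], [0.2, 0.2], [0.1, -0.3], [-0.4, -0.4], [-0.0, 0.2], [-0.2, -0.2]]
knob px 0.096 [113. 462.]
knob px 0.109 [114. 459.]
knob px 0.103 [114. 460.]
[[0.5958, 0.3497], [0.4941, 0.2381], [0.4507, 0.2765], [0.5535, 0.3879]] [np.float64(0.057), np.float64(0.151), np.float64(0.0579), np.float64(0.1516)]
nb [0.52353497 0.31307636] x ang -0.7305558327519502 y ang-90 -0.7423059319816707
```

```bash
python3 -c "
from h import *
rows([.5235,.3131,.12],.833)"
```

```text
d [-0.4179 -0.2802  0.111 ] rv [-7.0000e-04  1.5000e-03  2.0319e+00]
```

The rows are not in the units I measure in: shifts go in shares of 0.75 m and turns go in shares of 120 degrees. I convert before sending: -0.41 m / 0.75 = -0.5467, 0.05 m / 0.75 = 0.0667, 1.44 rad / 2.0944 = 0.6875.

```bash
echo '[[-0.04,-0.0267,0,0,0,0.0573,0.085],[-0.0867,-0.0573,0,0,0,0.1146,0.085],[-0.1333,-0.0893,0,0,0,0.1719,0.085],[-0.18,-0.12,0,0,0,0.2292,0.085],[-0.2267,-0.152,0.0133,0,0,0.2865,0.085],[-0.2733,-0.1827,0.0267,0,0,0.3438,0.085],[-0.32,-0.2133,0.04,0,0,0.4011,0.085],[-0.3667,-0.2453,0.0533,0,0,0.4584,0.085],[-0.4133,-0.2773,0.0667,0,0,0.5157,0.085],[-0.46,-0.308,0.08,0,0,0.573,0.085],[-0.5067,-0.34,0.0933,0,0,0.6303,0.085],[-0.5467,-0.3667,0.1067,0,0,0.6875,0.085]]' | python3 drive.py 40; python3 -c "
from h import *
rows([.5235,.3131,.12],.833)"
```

```text
clock: 1.1
tool_pos: [0.5128, 0.3257, 0.1532]
ee_rot: [3.141, -0.0, 1.419]
force: [-0.3, 1.1, -0.8]
width: 0.0847
grasp_force: 0.0
d [-0.0108  0.0125  0.0332] rv [ 2.000e-04 -1.000e-04  5.862e-01]
```

In the tool's units: 0.033 m / 0.75 = 0.044, 0.03 m / 0.75 = 0.04, 0.586 rad / 2.0944 = 0.2798.

```bash
echo '[[-0.004,0.004,0.0133,0,0,0.0573,0.085],[-0.008,0.0093,0.0267,0,0,0.1146,0.085],[-0.012,0.0133,0.04,0,0,0.1719,0.085],[-0.0144,0.0167,0.044,0,0,0.2292,0.085],[-0.0144,0.0167,0.044,0,0,0.2769,0.085],[-0.0144,0.0167,0.044,0,0,0.2798,0.085],[-0.0144,0.0167,0.044,0,0,0.2798,0.085]]' | python3 drive.py
python3 - <<'E'
from h import *
import cv2
rows([.5235,.3131,-.001],.833)
c=camrig.camera_model("wrist");a=camrig.snapshot("wrist");cv2.imwrite("pics/w1.png",a)
for p in ((30,75),(30,-75),(-30,-75),(-30,75)):
    q=R.from_euler('z',-.74).apply([p[0]/1e3,p[1]/1e3,.02])+[.5235,.3131,0];print(proj(q,c).round(0))
E
```

```text
clock: 1.68
tool_pos: [0.5224, 0.3149, 0.1202]
ee_rot: [3.141, 0.001, 0.842]
force: [1.1, 0.0, 1.0]
width: 0.0856
grasp_force: 0.0
d [-0.0005  0.002   0.1212] rv [0.0003 0.0008 0.0088]
[374. 120.]
[363. 347.]
[277. 346.]
[272. 119.]
```

View pics/w1.png

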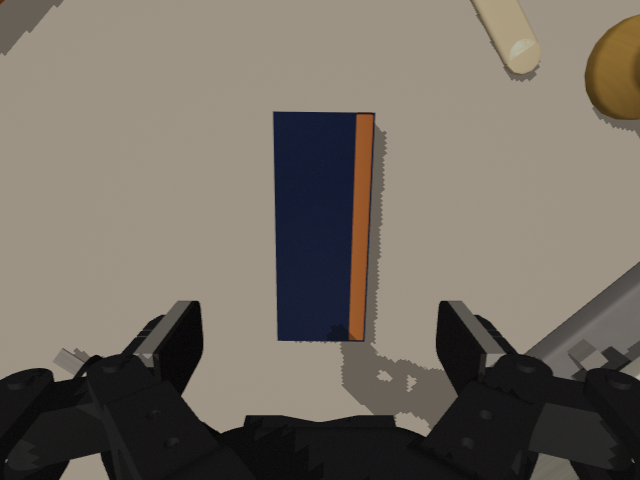

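The wrist view shows the notebook corners at (374,112), (363,341), (278,341) and (273,111). It sits square and centred between the fingers, as predicted within a few mm, so I can descend and grip.

In the tool's units: 0.121 m / 0.75 = 0.1613, 0.002 m / 0.75 = 0.0027, 0.009 rad / 2.0944 = 0.0043.

```bash
echo '[[0,0.0027,0.0467,0,0,0.0043,0.085],[0,0.0027,0.0933,0,0,0.0043,0.085],[0,0.0027,0.1333,0,0,0.0043,0.085],[0,0.0027,0.1533,0,0,0.0043,0.085],[0,0.0027,0.1613,0,0,0.0043,0.085],[0,0.0027,0.1613,0,0,0.0043,0.05],[0,0.0027,0.1613,0,0,0.0043,0.05],[0,0.0027,0.1613,0,0,0.0043,0.05],[0,0.0027,0.1613,0,0,0.0043,0.05],[0,0.0027,0.1613,0,0,0.0043,0.05],[0,0.0027,0.1613,0,0,0.0043,0.05]]' | python3 drive.py 40; python3 -c "
from h import *
from m import nest
rows([*nest[:2],.15],nest[2]+np.pi/2);print(nest)"
```

```text
clock: 2.65
tool_pos: [0.5247, 0.314, 0.0008]
ee_rot: [3.141, -0.002, 0.83]
force: [-0.7, -0.9, 7.1]
width: 0.0587
grasp_force: 44.9
d [-0.1109  0.2728 -0.1493] rv [ 0.0011 -0.0017 -0.8104]
[0.65097998 0.04792423 0.06994675]
```

```bash
python3 -c "
from h import *
rows([.640,.0593,.12],.07+np.pi/2)"
```

```text
d [-0.11    0.257  -0.1193] rv [ 0.0011 -0.0017 -0.8104]
```

In the tool's units: 0.25 m / 0.75 = 0.3333, 0.23 m / 0.75 = 0.3067, -0.81 rad / 2.0944 = -0.3867.

```bash
echo '[[0,0,-0.0267,0,0,0,0.05],[0,0,-0.0667,0,0,0,0.05],[0,0,-0.1067,0,0,0,0.05],[-0.0133,0.0267,-0.1333,0,0,-0.0382,0.05],[-0.0267,0.0667,-0.1587,0,0,-0.0812,0.05],[-0.0467,0.1067,-0.1587,0,0,-0.1289,0.05],[-0.0667,0.1467,-0.1587,0,0,-0.1767,0.05],[-0.08,0.1867,-0.1587,0,0,-0.2244,0.05],[-0.1,0.2267,-0.1587,0,0,-0.2722,0.05],[-0.12,0.2667,-0.1587,0,0,-0.3199,0.05],[-0.1333,0.3067,-0.1587,0,0,-0.3676,0.05],[-0.144,0.3333,-0.1587,0,0,-0.3867,0.05]]' | python3 drive.py; echo '[[0,0,0,0,0,0,0.05],[0,0,0,0,0,0,0.05],[0,0,0,0,0,0,0.05]]' | python3 drive.py
python3 - <<'E'
from h import *
import cv2
rows([.640,.0593,.075],.07+np.pi/2)
cv2.imwrite("pics/w2.png",np.hstack([cv2.resize(camrig.snapshot(n),(400,300)) if n=="wrist" else cv2.resize(camrig.snapshot(n)[120:300,280:520],(400,300)) for n in ("wrist","top")]))
E
```

```text
clock: 3.65
tool_pos: [0.637, 0.0612, 0.1194]
ee_rot: [3.14, 0.001, 1.643]
force: [0.2, -0.1, -2.1]
width: 0.0593
grasp_force: 43.9
clock: 3.9
tool_pos: [0.6353, 0.0657, 0.1187]
ee_rot: [-3.141, -0.001, 1.639]
force: [-0.5, 0.7, -1.6]
width: 0.0591
grasp_force: 43.9
d [-0.0067  0.0043  0.0437] rv [-0.0003 -0.0006 -0.0014]
```

View pics/w2.png

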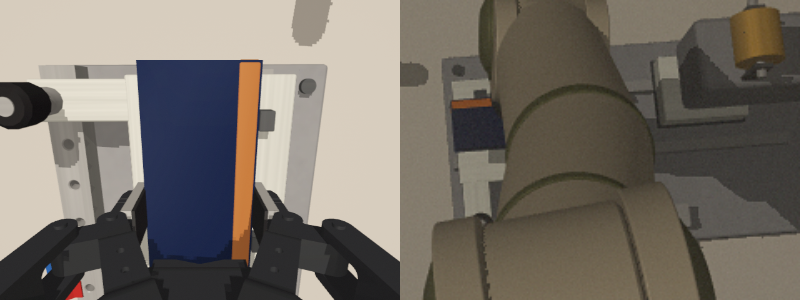

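In the tool's units: 0.053 m / 0.75 = 0.0707, -0.0067 m / 0.75 = -0.0089.

```bash
echo '[[-0.0089,0.0057,0.0133,0,0,0,0.05],[-0.0089,0.0057,0.0333,0,0,0,0.05],[-0.0089,0.0057,0.0533,0,0,0,0.05],[-0.0089,0.0057,0.0667,0,0,0,0.05],[-0.0089,0.0057,0.0707,0,0,0,0.05],[-0.0089,0.0057,0.0707,0,0,0,0.05],[-0.0089,0.0057,0.0707,0,0,0,0.05]]' | python3 drive.py; echo '[[0,0,0.0033,0,0,0,0.05],[0,0,0.0033,0,0,0,0.05]]' | python3 drive.py; python3 -c "
from h import *
from m import nest
rows([*nest[:2],.063],nest[2]+np.pi/2)"
```

```text
clock: 4.58
tool_pos: [0.6406, 0.0588, 0.0656]
ee_rot: [3.142, 0.0, 1.64]
force: [0.1, -0.4, -0.7]
width: 0.059
grasp_force: 44.0
clock: 4.75
tool_pos: [0.6407, 0.0588, 0.0634]
ee_rot: [3.141, -0.0, 1.64]
force: [-0.6, -0.8, -1.9]
width: 0.059
grasp_force: 44.0
d [-0.0115  0.0095  0.0004] rv [ 0.0008 -0.     -0.0008]
```

In the tool's units: 0.009 m / 0.75 = 0.012, 0.007 m / 0.75 = 0.0093.

```bash
echo '[[0,0.0053,0,0,0,0,0.05],[0,0.0093,0,0,0,0,0.05],[0,0.012,0,0,0,0,0.05],[0,0.012,0,0,0,0,0.05]]' | python3 drive.py; for i in 1 2 ; do echo '[[0,0.0013,0,0,0,0,0.05],[0,0.0013,0,0,0,0,0.05]]' | python3 drive.py; done
```

```text
clock: 5.08
tool_pos: [0.6503, 0.0594, 0.0633]
ee_rot: [3.141, -0.0, 1.64]
force: [0.6, -0.3, -1.3]
width: 0.059
grasp_force: 44.0
clock: 5.25
tool_pos: [0.6506, 0.0594, 0.0631]
ee_rot: [3.142, 0.0, 1.64]
force: [-1.3, -0.1, -1.4]
width: 0.0591
grasp_force: 44.0
clock: 5.42
tool_pos: [0.6515, 0.0594, 0.0631]
ee_rot: [3.142, 0.0, 1.64]
force: [0.7, 0.5, -0.9]
width: 0.0591
grasp_force: 44.0
```

In the tool's units: -0.005 m / 0.75 = -0.0067, -0.003 m / 0.75 = -0.004.

```bash
echo '[[-0.004,0,0,0,0,0,0.05],[-0.0067,0,0,0,0,0,0.05],[-0.0067,0,0,0,0,0,0.05]]' | python3 drive.py;  for i in 1 2 3; do echo '[[-0.0013,0,0,0,0,0,0.05],[-0.0013,0,0,0,0,0,0.05]]' | python3 drive.py; done
```

```text
clock: 5.67
tool_pos: [0.6518, 0.0535, 0.0631]
ee_rot: [-3.142, 0.0, 1.639]
force: [0.4, 0.8, -1.8]
width: 0.0592
grasp_force: 44.0
clock: 5.83
tool_pos: [0.6519, 0.0531, 0.0631]
ee_rot: [3.142, 0.0, 1.639]
force: [-0.7, -0.5, -1.1]
width: 0.0586
grasp_force: 44.0
clock: 6.0
tool_pos: [0.6519, 0.0522, 0.0631]
ee_rot: [3.142, 0.0, 1.64]
force: [0.4, -0.2, -0.8]
width: 0.0589
grasp_force: 44.0
clock: 6.17
tool_pos: [0.652, 0.0513, 0.0631]
ee_rot: [3.142, 0.0, 1.64]
force: [0.1, 0.2, -0.8]
width: 0.0587
grasp_force: 44.0
```

In the tool's units: -0.001 m / 0.75 = -0.0013.

```bash
for i in 1 2 3 4; do echo '[[-0.0013,0,0,0,0,0,0.05],[-0.0013,0,0,0,0,0,0.05]]' | python3 drive.py | grep -E "pos|^force"; done; for i in 1 2 3; do echo '[[0,0.0013,0,0,0,0,0.05],[0,0.0013,0,0,0,0,0.05]]' | python3 drive.py | grep -E "pos|^force"; done
```

```text
tool_pos: [0.652, 0.0502, 0.0631]
force: [-0.3, -0.5, -0.5]
tool_pos: [0.6522, 0.0492, 0.0631]
force: [-0.3, -0.1, -0.2]
tool_pos: [0.6522, 0.0482, 0.0631]
force: [-0.5, 0.3, -0.4]
tool_pos: [0.6523, 0.0474, 0.0631]
force: [0.2, 0.0, -0.5]
tool_pos: [0.6527, 0.0474, 0.0629]
force: [-2.2, -1.3, 0.3]
tool_pos: [0.6528, 0.0474, 0.063]
force: [-6.2, -0.6, 3.3]
tool_pos: [0.6528, 0.0474, 0.063]
force: [-9.2, -0.7, 6.4]
```

In the tool's units: -0.002 m / 0.75 = -0.0027.

```bash
echo '[[0,-0.0027,0,0,0,0,0.05],[0,-0.0027,0,0,0,0,0.05]]' | python3 drive.py | grep -E "pos|^force"; for i in 1 2 3 4 5; do echo '[[-0.0013,0,0,0,0,0,0.05],[-0.0013,0,0,0,0,0,0.05]]' | python3 drive.py | grep -E "pos|^force"; done
```

```text
tool_pos: [0.6527, 0.0474, 0.063]
force: [-2.1, -0.6, 0.0]
tool_pos: [0.6528, 0.047, 0.063]
force: [-3.9, 1.8, 1.6]
tool_pos: [0.6528, 0.0463, 0.0629]
force: [-4.7, 2.5, 1.1]
tool_pos: [0.6528, 0.0462, 0.0629]
force: [-5.6, 5.0, 1.8]
tool_pos: [0.6528, 0.046, 0.0629]
force: [-5.7, 7.3, 1.9]
tool_pos: [0.6528, 0.0459, 0.0629]
force: [-5.3, 9.8, 1.9]
```

In the tool's units: -0.135 m / 0.75 = -0.18, -0.12 m / 0.75 = -0.16.

```bash
echo '[[0,0,0,0,0,0,0.065],[0,0,0,0,0,0,0.07],[0,0,0,0,0,0,0.078],[0,0,0,0,0,0,0.078],[0,0,0,0,0,0,0.078]]' | python3 drive.py; echo '[[0,0,-0.0267,0,0,0,0.08],[0,0,-0.0667,0,0,0,0.085],[0,0,-0.1067,0,0,0,0.085],[0,-0.04,-0.1333,0,0,0,0.085],[0.0267,-0.08,-0.1333,0,0,0,0.085],[0.0533,-0.12,-0.1333,0,0,0,0.085],[0.08,-0.16,-0.1333,0,0,0,0.085],[0.0933,-0.18,-0.1333,0,0,0,0.085],[0.0933,-0.18,-0.1333,0,0,0,0.085],[0.0933,-0.18,-0.1333,0,0,0,0.085]]' | python3 drive.py
python3 - <<'E'
from h import *
from m import nest,w
import cv2
n=np.array([.6525,.046,nest[2]]);k=w([-.135,.07,.1],n);print(k);rows(k,n[2]+np.pi/2)
a=camrig.snapshot("wrist");t=camrig.snapshot("top")[120:300,280:520]
cv2.imwrite("pics/w3.png",a)
c=camrig.camera_model("wrist");print("knobtop",proj(w([-.135,.07,.109],nest),c))
E
```

```text
clock: 8.75
tool_pos: [0.6541, 0.042, 0.0632]
ee_rot: [3.141, 0.0, 1.639]
force: [1.1, 0.5, -0.3]
width: 0.0783
grasp_force: 0.0
clock: 9.58
tool_pos: [0.514, 0.1036, 0.1635]
ee_rot: [3.141, -0.0, 1.641]
force: [0.5, -1.1, 0.2]
width: 0.0849
grasp_force: 0.0
[0.51293783 0.10639372 0.1       ]
d [ 0.0029 -0.001   0.0635] rv [ 0.001  -0.0003  0.0005]
knobtop [310.18836066 252.71323198]
```

View pics/w3.png

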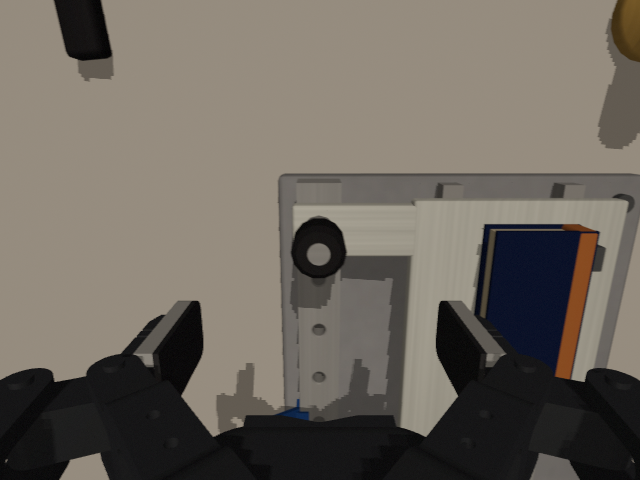

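The knob is at (319,248) and the spine is beside the back stop at (598,255). I'll crop in to check that the notebook is seated.

Run:
```python
from h import *
import cv2
a=cv2.imread("pics/w3.png")
cv2.imwrite("pics/c3.png",cv2.resize(a[190:290,470:630],None,fx=5,fy=5,interpolation=cv2.INTER_CUBIC))
c=camrig.camera_model("wrist")
from m import nest
P=lambda u,v,z:R.from_euler('z',-nest[2]).apply(ray(u,v,z,c)-[*nest[:2],0])
for n,u,v,z in(("nb corner",598,233,.082),("nb -x corner",494,231,.082),("knob",319,247,.109),("hole1",319,329,.045),("hole2",319,377,.045),("stop",604,247,.074)):print(n,P(u,v,z).round(4))
```

```text
nb corner [0.0335 0.0735 0.082 ]
nb -x corner [-0.0277  0.0748  0.082 ]
knob [-0.1304  0.0731  0.109 ]
hole1 [-0.1304 -0.0086  0.045 ]
hole2 [-0.1304 -0.049   0.045 ]
stop [0.0447 0.0625 0.074 ]
```

View pics/c3.png

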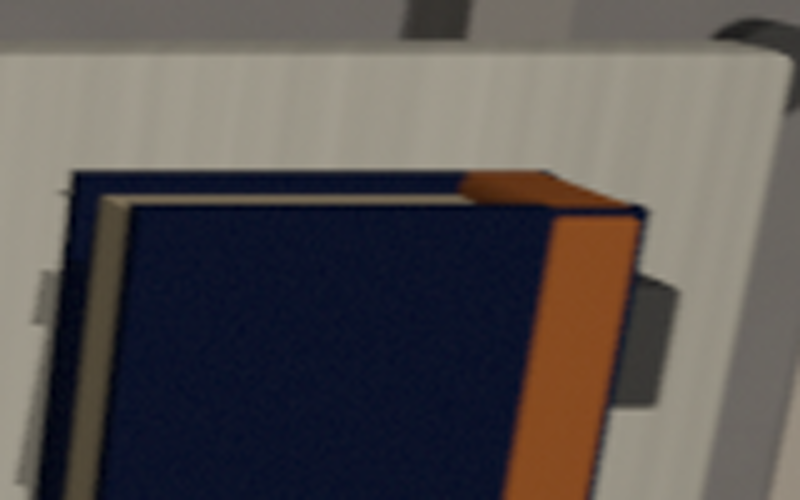

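The notebook is seated: its corner agrees with the stops to about 1 mm relative to the holes. Next I'll grip the knob.

In the tool's units: 0.087 m / 0.75 = 0.116, 0.002 m / 0.75 = 0.0027.

```bash
echo '[[0.0027,0.0013,0.04,0,0,0,0.085],[0.0027,0.0013,0.08,0,0,0,0.085],[0.0027,0.0013,0.1067,0,0,0,0.085],[0.0027,0.0013,0.116,0,0,0,0.085],[0.0027,0.0013,0.116,0,0,0,0.085],[0.0027,0.0013,0.116,0,0,0,0.085],[0.0027,0.0013,0.116,0,0,0,0.05],[0.0027,0.0013,0.116,0,0,0,0.02],[0.0027,0.0013,0.116,0,0,0,0.02],[0.0027,0.0013,0.116,0,0,0,0.02],[0.0027,0.0013,0.116,0,0,0,0.02],[0.0027,0.0013,0.116,0,0,0,0.02]]' | python3 drive.py 60;echo '[[0,0,0,0,0,0,0.02],[0,0,0,0,0,0,0.02],[0,0,0,0,0,0,0.02],[0,0,0,0,0,0,0.02]]' | python3 drive.py
```

```text
clock: 10.68
tool_pos: [0.5134, 0.1051, 0.0769]
ee_rot: [-3.139, -0.0, 1.64]
force: [-7.1, -0.5, 13.0]
width: 0.0286
grasp_force: 58.3
clock: 11.02
tool_pos: [0.5134, 0.1052, 0.0769]
ee_rot: [-3.139, -0.0, 1.64]
force: [-6.1, -0.6, 12.2]
width: 0.0282
grasp_force: 58.3
```

In the tool's units: -0.012 m / 0.75 = -0.016, -0.001 m / 0.75 = -0.0013.

```bash
echo '[[0,-0.0013,-0.004,0,0,0,0.02],[0,-0.002,-0.008,0,0,0,0.02],[0,-0.002,-0.0133,0,0,0,0.02],[0,-0.002,-0.016,0,0,0,0.02],[0,-0.002,-0.016,0,0,0,0.02],[0,-0.002,-0.016,0,0,0,0.02]]' | python3 drive.py 70
```

```text
clock: 11.52
tool_pos: [0.5132, 0.1051, 0.088]
ee_rot: [-3.141, 0.0, 1.64]
force: [-0.1, 0.9, -10.8]
width: 0.0283
grasp_force: 69.6
```

In the tool's units: -0.06 m / 0.75 = -0.08, -0.059 m / 0.75 = -0.0787.

```bash
echo '[[-0.0013,0,0,0,0,0,0.02],[-0.004,0,0,0,0,0,0.02],[-0.0093,0,0,0,0,0,0.02],[-0.016,0,0,0,0,0,0.02],[-0.024,0,0,0,0,0,0.02],[-0.0333,0,0,0,0,0,0.02],[-0.044,0,0,0,0,0,0.02],[-0.0547,0,0,0,0,0,0.02],[-0.0653,0,0,0,0,0,0.02],[-0.0733,0,0,0,0,0,0.02],[-0.0787,0,0,0,0,0,0.02],[-0.08,0,0,0,0,0,0.02]]' | python3 drive.py; python3 -c "
from h import *
rows([.5132+.0699*.2,.1051-.2*.9976,.088])"
```

```text
clock: 12.52
tool_pos: [0.5176, 0.0438, 0.0881]
ee_rot: [3.142, 0.0, 1.638]
force: [-0.2, 1.8, -9.9]
width: 0.0282
grasp_force: 69.6
d [-0.1386  0.0002  0.0002] rv [0. 0. 0.]
```

In the tool's units: -0.132 m / 0.75 = -0.176, -0.124 m / 0.75 = -0.1653.

```bash
echo '[[-0.0027,0,0,0,0,0,0.02],[-0.008,0,0,0,0,0,0.02],[-0.0173,0,0,0,0,0,0.02],[-0.0307,0,0,0,0,0,0.02],[-0.048,0,0,0,0,0,0.02],[-0.068,0,0,0,0,0,0.02],[-0.0893,0,0,0,0,0,0.02],[-0.1107,0,0,0,0,0,0.02],[-0.132,0,0,0,0,0,0.02],[-0.1507,0,0,0,0,0,0.02],[-0.1653,0,0,0,0,0,0.02],[-0.176,0,0,0,0,0,0.02]]' | python3 drive.py; echo '[[-0.004,0,0,0,0,0,0.02],[-0.0053,0,0,0,0,0,0.02],[-0.0053,0,0,0,0,0,0.02],[-0.0053,0,0,0,0,0,0.02]]' | python3 drive.py;python3 -c "
from h import *
rows([.5132+.0699*.2,.1051-.2*.9976,.088])"
```

```text
clock: 13.52
tool_pos: [0.527, -0.0882, 0.0881]
ee_rot: [3.141, 0.001, 1.639]
force: [0.7, 4.0, -9.0]
width: 0.0286
grasp_force: 69.6
clock: 13.85
tool_pos: [0.5272, -0.0908, 0.0881]
ee_rot: [3.141, 0.001, 1.64]
force: [2.2, -2.2, -10.9]
width: 0.0283
grasp_force: 69.7
d [-0.0036 -0.0002  0.0001] rv [0. 0. 0.]
```

In the tool's units: -0.0036 m / 0.75 = -0.0048, -0.002 m / 0.75 = -0.0027.

```bash
echo '[[-0.0027,0,0,0,0,0,0.02],[-0.0048,0,0,0,0,0,0.02],[-0.0048,0,0,0,0,0,0.02],[-0.0048,0,0,0,0,0,0.02]]' | python3 drive.py; echo '[[0,0,0.0027,0,0,0,0.02],[0,0,0.0053,0,0,0,0.02],[0,0,0.008,0,0,0,0.02],[0,0,0.0107,0,0,0,0.02],[0,0,0.0107,0,0,0,0.02]]' | python3 drive.py
```

```text
clock: 14.18
tool_pos: [0.5274, -0.0935, 0.0881]
ee_rot: [3.141, -0.0, 1.641]
force: [2.5, 2.7, -10.2]
width: 0.0282
grasp_force: 69.7
clock: 14.6
tool_pos: [0.5274, -0.094, 0.0797]
ee_rot: [3.141, 0.0, 1.64]
force: [2.3, 2.2, -7.8]
width: 0.0281
grasp_force: 69.9
```

In the tool's units: 0.0035 m / 0.75 = 0.0047, 0.002 m / 0.75 = 0.0027.

```bash
echo '[[0,0,0.0027,0,0,0,0.02],[0,0,0.0047,0,0,0,0.02],[0,0,0.0047,0,0,0,0.02]]' | python3 drive.py; echo '[[0,0,0,0,0,0,0.04],[0,0,0,0,0,0,0.06],[0,0,0,0,0,0,0.075],[0,0,0,0,0,0,0.08],[0,0,0,0,0,0,0.08],[0,0,0,0,0,0,0.08]]' | python3 drive.py ; echo '[[0,0,-0.0267,0,0,0,0.08],[0,0,-0.0667,0,0,0,0.08],[0,0,-0.1067,0,0,0,0.08],[0,0,-0.1467,0,0,0,0.08],[0.04,-0.0133,-0.16,0,0,0,0.08],[0.08,-0.0267,-0.16,0,0,0,0.08],[0.1333,-0.04,-0.16,0,0,0,0.08],[0.1867,-0.0533,-0.16,0,0,0,0.08],[0.24,-0.0533,-0.16,0,0,0,0.08],[0.2933,-0.0533,-0.16,0,0,0,0.08],[0.3467,-0.0533,-0.16,0,0,0,0.08],[0.4,-0.0533,-0.16,0,0,0,0.08]]' | python3 drive.py; echo '[[0,0,0,0,0,0,0.08],[0,0,0,0,0,0,0.08],[0,0,0,0,0,0,0.08]]' | python3 drive.py
python3 - <<'E'
from h import *
import cv2
a=camrig.snapshot("top");cv2.imwrite("pics/t4.png",cv2.resize(a[140:290,300:460],None,fx=4,fy=4,interpolation=cv2.INTER_CUBIC))
E
```

```text
clock: 14.85
tool_pos: [0.5275, -0.0943, 0.0771]
ee_rot: [3.141, 0.0, 1.64]
force: [0.9, 2.2, -0.7]
width: 0.0282
grasp_force: 71.1
clock: 15.35
tool_pos: [0.5272, -0.0943, 0.0766]
ee_rot: [-3.142, 0.0, 1.64]
force: [-0.2, 0.3, 0.6]
width: 0.0801
grasp_force: 0.0
clock: 16.35
tool_pos: [0.4661, 0.2043, 0.1968]
ee_rot: [3.141, -0.0, 1.64]
force: [0.7, 0.1, 0.4]
width: 0.0798
grasp_force: 0.0
clock: 16.6
tool_pos: [0.4664, 0.202, 0.1964]
ee_rot: [-3.141, 0.001, 1.64]
force: [0.6, -0.1, 0.4]
width: 0.0798
grasp_force: 0.0
```

View pics/t4.png

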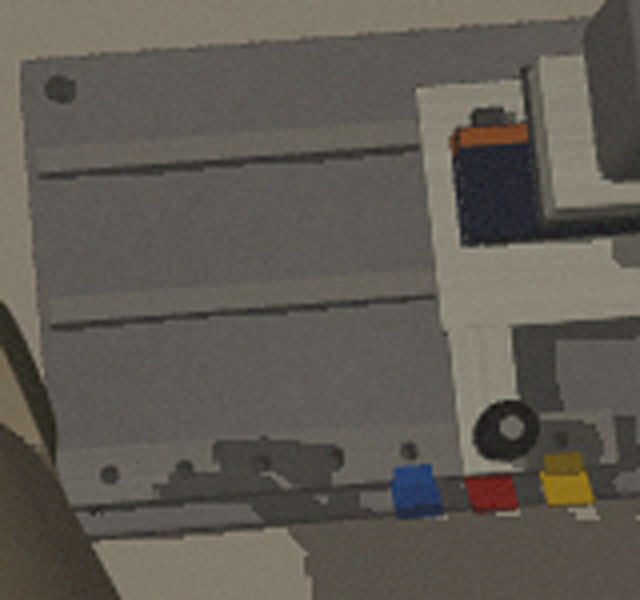

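Run:
```python
from m import *
for n,p in (("knob",[-.135,-.13,.109]),("spine corner",[.03,.075-.2,.082]),("front corner",[-.03,.075-.2,.082])):print(n,((proj(w(p,nest),c)-o)*4).round(0))
```

```text
knob [509. 428.]
spine corner [455. 128.]
front corner [467. 238.]
```

```bash
python3 -c "
from cell import manip, camrig, probe_bus, finish_job
print(finish_job())"
```

```text
the job is handed in; nothing more can be done
None
```

I handed the job in at about 17 s; the hand-in returned no verdict. My last measurements put the notebook against its stops with the tan spine to the back, and the plunger fully down in the red-clip hole (travel 0.20). The arm was clear, and I never touched the other tools.

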